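# Sort the shoe painter's paints into their colour trays

### The job

Tidy the painting desk: pick up the green, blue and yellow paints that stand on it, bottles and jars alike, and stand each upright on the floor of the tray of its own colour (two in the green tray, two in the blue, one in the yellow). Leave the black bottle and the freshly painted shoe where they are.

Things in the scene. Friction and masses are not known exactly. Their poses are not given: they have to be found in the camera images.
- green_bottle_mid (a point): green paint bottle: loose, upright, round, 80 mm tall; green body 38 mm across up to 54 mm height, then a shoulder and a 24 mm wide black screw cap with a green dot on top; white paper label band. About 90 g. The point is on its axis, half-way up (40 mm above its underside); z is its axis, pointing up
- green_jar_mid (a point): green paint jar: loose, upright, squat and round, 54 mm tall; body 43 mm across up to 38 mm height, then a green lid 46 mm across and 16 mm high; white paper label band. About 100 g. The point is on its axis, half-way up (27 mm above its underside); z is its axis, pointing up
- blue_bottle_mid (a point): blue paint bottle: loose, upright, round, 80 mm tall; blue body 38 mm across up to 54 mm height, then a shoulder and a 24 mm wide black screw cap with a blue dot on top; white paper label band. About 90 g. The point is on its axis, half-way up (40 mm above its underside); z is its axis, pointing up
- blue_jar_mid (a point): blue paint jar: loose, upright, squat and round, 54 mm tall; body 43 mm across up to 38 mm height, then a blue lid 46 mm across and 16 mm high; white paper label band. About 100 g. The point is on its axis, half-way up (27 mm above its underside); z is its axis, pointing up
- yellow_bottle_mid (a point): yellow paint bottle: loose, upright, round, 80 mm tall; yellow body 38 mm across up to 54 mm height, then a shoulder and a 24 mm wide black screw cap with a yellow dot on top; white paper label band. About 90 g. The point is on its axis, half-way up (40 mm above its underside); z is its axis, pointing up
- green_tray: green tray: shallow open green plastic tray fixed to the desk, outside 100 mm along its x by 150 mm along its y, rim 12 mm above the desk, walls and floor 4 mm thick (inside 92 by 142 mm, floor 4 mm above the desk). Origin at the centre of its underside, on the desk; z up. It holds two paints side by side along its y. The trays change places and may be turned up to 0.3 rad
- blue_tray: blue tray: shallow open blue plastic tray fixed to the desk, outside 100 mm along its x by 150 mm along its y, rim 12 mm above the desk, walls and floor 4 mm thick (inside 92 by 142 mm, floor 4 mm above the desk). Origin at the centre of its underside, on the desk; z up. It holds two paints side by side along its y. The trays change places and may be turned up to 0.3 rad
- yellow_tray: yellow tray: shallow open yellow plastic tray fixed to the desk, outside 100 mm along its x by 150 mm along its y, rim 12 mm above the desk, walls and floor 4 mm thick (inside 92 by 142 mm, floor 4 mm above the desk). Origin at the centre of its underside, on the desk; z up. It holds two paints side by side along its y. The trays change places and may be turned up to 0.3 rad
- black_bottle_mid (a point): black paint bottle: loose, same shape as the coloured bottles (80 mm tall, 38 mm across) but black with a plain black cap; it stands among them and stays where it is. The point is on its axis, half-way up (40 mm)
- shoe_mid (a point): freshly painted canvas shoe, loose, about 255 mm long (toe along its +x), 92 mm wide and 90 mm tall, white with a blue toe and a white sole, on the left of the desk; not to be disturbed. The point is at the middle of its length, 45 mm above the desk; the shoe reaches about 141 mm ahead of it and 116 mm behind
There are look-alikes about, which are no part of the job. What is shaped like the part that bears green_bottle_mid but pink is not meant.

How it is judged:
By the outcome, as a careful person would: the job done as asked, in the order asked, and still so for the second after the job is handed in, with the robot touching nothing.
It also fails if it takes over 120 s, if anything falls off the work surface, if the arm or the gripper's body presses on something with over 40 N, if the wrist force passes 120 N, or if a joint passes its speed limit or range.

### The arm

A 6-joint arm with a two-finger parallel gripper is mounted at the origin on the work surface. World frame = base frame: x ahead of the robot, y to its left, z up, the work surface at z = 0. Lengths are in m, angles in degrees, forces in N, time in s.
With the tool pointing down it reaches from about 0.25 to 0.725 m from the base axis. Payload 9.7 kg.
Tool frame: the origin (TCP) lies where the fingers leave the gripper's body, on its centre line; the fingertips stand 73 mm ahead of it and the grasp point (between the pads) lies 54 mm ahead of it; z points along the fingers, y is the line along which they close (so a half turn about z gives the same grasp; the last joint's range is limited). The gripper opens to 85 mm and grips with 20 to 120 N. Pads are 22 mm wide; open, the fingers measure 114 mm over their backs; the gripper's body (76 mm by 85 mm) begins 54 mm behind the grasp point. The pads swing forward as they close: fully open they stand 13 mm farther back than shut.
Start: joints at [-68.526, 4.979, 10.078, 95.1, 0, 90], TCP at [0.201, -0.512, 0.304] pointing down, gripper open.
Joint ranges: [-179.16, 179.16], [-48.56, 103.87], [-65.8, 70.77], [-126.05, 130.52], [-82.76, 87.17], [-180, 180]. Speed limits (degrees/s): [127.2, 127.2, 147.25, 180, 180, 180].

### API

Orientations are given as [roll, pitch, yaw] about the fixed x, y, z axes, in that order (R = Rz(yaw) Ry(pitch) Rx(roll)).
In Python, from workcell import sensors, imaging, bot gives the robot as it stands.
- The arm moves only by the tool apply_moves, never from a script. Its argument "rows" is a list of rows, each a list of 3 entries, a list of its own where there are three numbers: the shift along the tool's x, y, z in units of 10 cm (1.0 is 10 cm), then the turn, a rotation vector about the tool's x, y, z in units of 30 degrees (1.0 is 30 degrees), then the opening, from 0 (shut) to 1 (fully open). A call has 1 to 20 rows; each row is the pose to reach, as a shift and turn from the pose commanded when the call began, along the tool's axes at that moment; what a row does not reach only later rows make up. A row lasts 1/10 s, in which the tool goes at most 50 mm and 8.59 degrees, less where a joint would pass 70% of its speed; a pose out of reach is approached as far as the arm can. A call with a number of a shift or a turn outside -1 to 1 is refused whole. A call with a gripper value outside its range is refused whole. The fingers move at their own pace and stop on an object; "force" is the grip in N (left out, the last holds). Time passes only in rows, so rows that repeat a pose let the fingers close. It gives the time, the measured TCP pose, the force, the opening and the grip force at its end, in the units of the state.
- sensors.get_obs(): the state, without advancing time (a new reading comes with each control period).
- imaging.camera(name): name is "side" or "top"; returns (picture, depth): 384x512x3 uint8, red, green, blue; 384x512 float32, m along the optical axis (not along the pixel's ray), 0 where there is no reading.
- imaging.get_calibration(name): a dict with "intrinsics" (3x3 intrinsics, pixels), "dist_coeffs" ([k1, k2, p1, p2, k3] as OpenCV has them; the pictures are not rectified), "world_from_camera" (4x4, takes a point from camera to world coordinates). Camera axes: x right, y down, z forward; pixel columns grow to the right and rows downward; lengths in m; the calibration is good to about 2 mm. A picture is of the moment at which its call begins. get_calibration takes no time and is no camera call.
- bot.job_done(): hands the job in; it is judged then, once.
The state is a dict: "time": time; "q": joint angles; "qd": joint speeds; "joint_efforts": joint torques, N m; "ee_pos": TCP position; "tcp_rot": TCP orientation; "wrist_force": force on the tool from outside, world axes, zero at the start; "torque": the same for the moment, N m; "opening": finger opening in m; "grasp_force": force on a finger pad.
Only numpy, scipy, OpenCV 4.12 (cv2) and the standard library are available. Lean on these libraries where they do the work, as an engineer would, in place of code of your own. Each camera call takes 0.05 s, during which the arm holds its last target. There are 200 camera calls.

## Working session

There is one attempt and no reset: what is moved stays moved. The work goes in short steps, Python scripts to look and compute and a tool call to move; the robot and the scene stay as the last step left them, time stands still between calls to the robot, and variables do not carry over. Pictures are saved under pics/ and viewed, at most 14 in all, crops included, and the job is handed in when it is done.

Besides the shell and the picture viewer there is one more tool, called as a command line: name --argument value ..., lists and objects as JSON in quotes. apply_moves: Moves the arm, as the interface text tells. Its arguments: {"type":"object","properties":{"rows":{"type":"array"},"force":{"type":"number"}},"required":["rows"]}

```bash
mkdir -p pics; ls
python3 - <<'E'
from workcell import sensors, imaging
import cv2, numpy as np
print(sensors.get_obs())
for n in("top","side"):
    p,d=imaging.camera(n); c=imaging.get_calibration(n)
    np.savez(f"{n}.npz",p=p,d=d,**{k:np.array(v) for k,v in c.items()})
    print(n,c)
    cv2.imwrite(f"pics/{n}0.png",cv2.resize(p[:,:,::-1],(768,576)))
E
```

```text
pics
{'time': 0.0, 'q': array([-6.85274773e+01,  5.00998854e+00,  1.00336075e+01,  9.51006637e+01,
        1.62046337e-03,  8.99993143e+01]), 'qd': array([-0.0081964 ,  0.0520745 ,  0.10232517,  0.05343678, -0.00594275,
       -0.02328086]), 'joint_efforts': array([-8.63697278e-04, -5.20384777e+01,  4.64807081e+01,  1.61949563e-02,
       -1.60132737e-05,  2.67001576e-05]), 'ee_pos': array([ 0.20128217, -0.51168766,  0.3031861 ]), 'tcp_rot': array([-1.79922955e+02, -1.62138394e-03,  2.14732062e+01]), 'wrist_force': array([ 0.05775369, -0.05801092,  0.38253459]), 'torque': array([-0.01223867,  0.00024938,  0.05573231]), 'grasp_force': 0.0, 'opening': 0.08538990646293236}
top {'intrinsics': array([[346.97985419,   0.        , 253.36008428],
       [  0.        , 346.97985419, 192.72217659],
       [  0.        ,   0.        ,   1.        ]]), 'dist_coeffs': array([-0.08863032,  0.        ,  0.        ,  0.        ,  0.        ]), 'world_from_camera': array([[-0.01747576, -0.99760974,  0.06685355,  0.41825001],
       [-0.99983625,  0.01775059,  0.00351903,  0.08716093],
       [-0.00469731, -0.06678111, -0.99775659,  0.91704389],
       [ 0.        ,  0.        ,  0.        ,  1.        ]])}
side {'intrinsics': array([[443.36314802,   0.        , 259.04790159],
       [  0.        , 443.36314802, 188.82575074],
       [  0.        ,   0.        ,   1.        ]]), 'dist_coeffs': array([-0.08033461,  0.        ,  0.        ,  0.        ,  0.        ]), 'world_from_camera': array([[-0.90898232, -0.2477604 ,  0.33521027,  0.08037519],
       [-0.41665059,  0.56394382, -0.71300046,  0.96061316],
       [-0.01238648, -0.78777037, -0.61584448,  0.8106843 ],
       [ 0.        ,  0.        ,  0.        ,  1.        ]])}
```

View pics/top0.png

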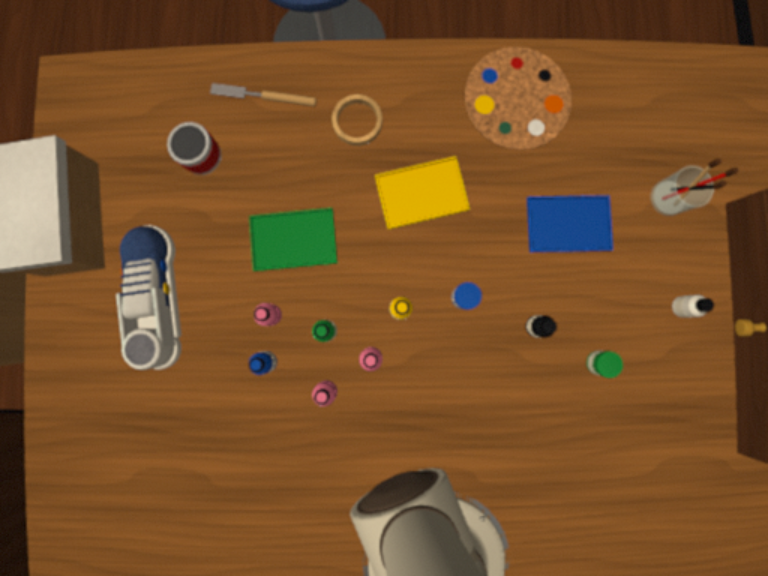

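View pics/side0.png

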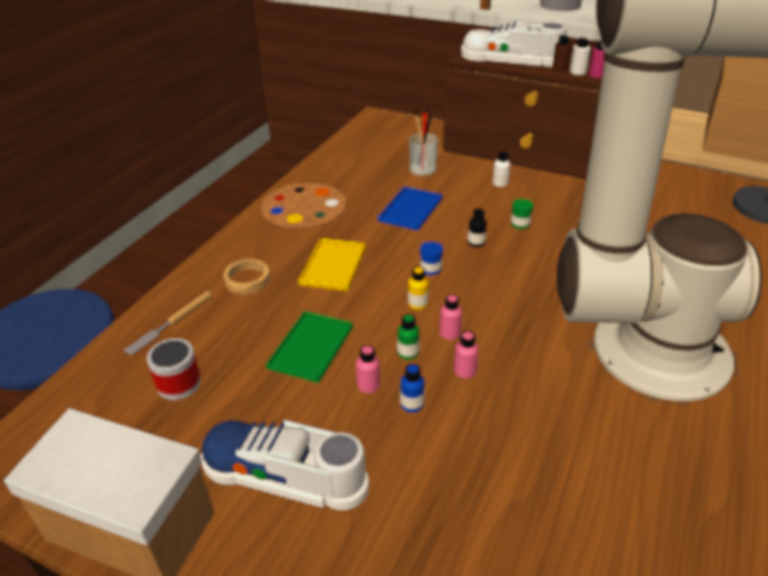

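The top view shows the green bottle at about (322,331) and the green jar at (605,364). The blue bottle is at (262,364), the blue jar at (467,296), the yellow bottle at (400,308) and the black bottle at (542,327), with three pink look-alikes. The trays are green at (293,240), yellow at (422,192) and blue at (570,223). The side view agrees. Next I'll measure from both views.

```bash
cat > meas.py <<'E'
import cv2, numpy as np
H={'green':(50,80),'blue':(103,125),'yellow':(20,32)}
def load(n,fresh=False):
    if fresh:
        from workcell import imaging
        p,d=imaging.camera(n); c=imaging.get_calibration(n)
        np.savez(f"{n}.npz",p=p,d=d,**{k:np.array(v) for k,v in c.items()})
    return np.load(f"{n}.npz")
def ray(z,uv):
    u=cv2.undistortPoints(np.float64(uv).reshape(-1,1,2),z['intrinsics'],z['dist_coeffs']).reshape(-1,2)
    T=z['world_from_camera']; return np.c_[u,np.ones(len(u))]@T[:3,:3].T, T[:3,3]
def plane(z,uv,h):
    r,o=ray(z,uv); return o+r*((h-o[2])/r[:,2])[:,None]
def cloud(z):
    v,u=np.mgrid[:384,:512]; r,o=ray(z,np.c_[u.ravel(),v.ravel()])
    return (o+r*z['d'].ravel()[:,None]).reshape(384,512,3)
def run(fresh=False):
    for n in('top','side'):
        z=load(n,fresh); P=cloud(z); hsv=cv2.cvtColor(z['p'],cv2.COLOR_RGB2HSV)
        ok=(P[...,0]>.2)&(P[...,0]<.75)&(abs(P[...,1])<.4)&(z['d']>0)
        for c,(a,b) in H.items():
            m=(hsv[...,0]>=a)&(hsv[...,0]<=b)&(hsv[...,1]>110)&(hsv[...,2]>50)&ok
            k,lab,st,ce=cv2.connectedComponentsWithStats(m.astype(np.uint8))
            for i in range(1,k):
                if st[i,4]<12: continue
                q=lab==i; pts=P[q]; zt=np.percentile(pts[:,2],95)
                s=f"{n} {c} n={st[i,4]} px={ce[i].round(1)} ztop={zt:.3f}"
                if st[i,4]>800 and np.median(pts[:,2])<.02:
                    (cx,cy),sz,an=cv2.minAreaRect(plane(z,np.argwhere(q)[:,::-1],.010)[:,:2].astype(np.float32))
                    s+=f" TRAY c=({cx:.4f},{cy:.4f}) size={np.round(sz,3)} ang={an:.1f} zmed={np.median(pts[:,2]):.4f}"
                else:
                    # top-level patch of anything near this component
                    x0,y0,w,h=st[i,:4]; W=P[max(0,y0-12):y0+h+12,max(0,x0-12):x0+w+12].reshape(-1,3)
                    W=W[np.linalg.norm(W[:,:2]-np.median(pts[:,:2],0),axis=1)<.035]
                    t=np.percentile(W[:,2],97); T=W[W[:,2]>t-.006]
                    mid=(T[:,:2].min(0)+T[:,:2].max(0))/2
                    s+=f" top z={t:.3f} xy={mid.round(4)} ext={np.ptp(T[:,:2],axis=0).round(3)} n={len(T)}"
                print(s)
if __name__=='__main__':
    import sys; run(len(sys.argv)>1)
E
python3 meas.py
```

```text
top green n=2021 px=[195.  159.2] ztop=0.011 TRAY c=(0.5709,0.2439) size=[0.098 0.148] ang=4.4 zmed=0.0041
top green n=152 px=[215.  220.2] ztop=0.082 top z=0.081 xy=[0.409  0.1873] ext=[0.022 0.022] n=74
top green n=257 px=[405.  242.6] ztop=0.056 top z=0.056 xy=[ 0.3439 -0.2908] ext=[0.043 0.045] n=252
top blue n=1992 px=[379.2 148.8] ztop=0.011 TRAY c=(0.5905,-0.2492) size=[0.151 0.098] ang=89.6 zmed=0.0038
top blue n=238 px=[311.4 196.8] ztop=0.056 top z=0.056 xy=[ 0.4641 -0.0562] ext=[0.043 0.045] n=262
top blue n=145 px=[173.4 241.9] ztop=0.082 top z=0.081 xy=[0.3572 0.2934] ext=[0.022 0.02 ] n=71
top yellow n=2164 px=[280.9 127.9] ztop=0.012 TRAY c=(0.6514,0.0138) size=[0.104 0.153] ang=12.4 zmed=0.0040
top yellow n=183 px=[266.8 204.8] ztop=0.081 top z=0.081 xy=[0.4453 0.0565] ext=[0.022 0.022] n=76
side green n=132 px=[347.7 138.5] ztop=0.054 top z=0.054 xy=[ 0.3439 -0.2878] ext=[0.044 0.047] n=88
side green n=1521 px=[206.2 230.7] ztop=0.012 TRAY c=(0.5701,0.2470) size=[0.1   0.155] ang=4.4 zmed=0.0050
side green n=27 px=[271.8 212.1] ztop=0.082 top z=0.082 xy=[0.4083 0.187
[... 425 characters left out ...]
ide blue n=161 px=[274.3 257.7] ztop=0.063 top z=0.082 xy=[0.3557 0.2929] ext=[0.023 0.027] n=74
side yellow n=1110 px=[221.2 175.8] ztop=0.013 TRAY c=(0.6509,0.0158) size=[0.106 0.171] ang=13.0 zmed=0.0053
side yellow n=28 px=[278.5 180.1] ztop=0.083 top z=0.083 xy=[0.4449 0.057 ] ext=[0.023 0.022] n=44
side yellow n=150 px=[278.2 190.6] ztop=0.066 top z=0.081 xy=[0.4449 0.057 ] ext=[0.023 0.022] n=48
side yellow n=27 px=[277.4 204.3] ztop=0.008 top z=0.055 xy=[0.4412 0.0664] ext=[0.03 0.02] n=32
side yellow n=14 px=[200.2 210.2] ztop=0.014 top z=0.013 xy=[0.6128 0.1907] ext=[0.025 0.041] n=44
side yellow n=12 px=[278.8 221.5] ztop=0.065 top z=0.081 xy=[0.4083 0.1876] ext=[0.023 0.025] n=61
```

apply_moves --rows '[[[0,0,0],[0,0,-0.7614],0.7],[[0,0,0],[0,0,-0.7614],0.7],[[0,0,0],[0,0,-0.7614],0.7],[[0,0,0],[0,0,-0.7614],0.7]]' --force 30

```text
time: 0.5
ee_pos: [0.2013, -0.5118, 0.3035]
tcp_rot: [-180.0, -0.0, 44.4]
wrist_force: [0.3, 0.4, 0.8]
opening: 0.0598
grasp_force: 0.0
```

apply_moves --rows '[[[0,0,0],[0,0,-0.7614],0.7],[[0,0,0],[0,0,-0.7614],0.7],[[0,0,0],[0,0,-0.7614],0.7],[[0,0,0],[0,0,-0.7614],0.7]]'

```text
time: 0.9
ee_pos: [0.2013, -0.5118, 0.3036]
tcp_rot: [-180.0, -0.0, 67.1]
wrist_force: [-0.3, 1.0, -0.6]
opening: 0.0597
grasp_force: 0.0
```

apply_moves --rows '[[[0,0,0],[0,0,-0.7614],0.7],[[0,0,0],[0,0,-0.7614],0.7],[[0,0,0],[0,0,-0.7614],0.7],[[0,0,0],[0,0,-0.7614],0.7]]'

```text
time: 1.3
ee_pos: [0.2013, -0.5118, 0.3037]
tcp_rot: [-180.0, -0.0, 89.8]
wrist_force: [0.9, 0.1, 0.5]
opening: 0.0599
grasp_force: 0.0
```

apply_moves --rows '[[[1,1,0],[0,0,0],0.7],[[1,1,0],[0,0,0],0.7],[[1,1,0],[0,0,0],0.7],[[1,1,0],[0,0,0],0.7],[[1,1,0],[0,0,0],0.7]]'

```text
time: 1.8
ee_pos: [0.3019, -0.4113, 0.304]
tcp_rot: [-180.0, 0.0, 89.8]
wrist_force: [-0.8, -0.6, -0.4]
opening: 0.0597
grasp_force: 0.0
```

apply_moves --rows '[[[1,0.2,0],[0,0,0],0.7],[[1,0.2,0],[0,0,0],0.7],[[1,0.2,0],[0,0,0],0.7],[[1,0.2,0],[0,0,0],0.7]]'

```text
time: 2.2
ee_pos: [0.3211, -0.312, 0.3042]
tcp_rot: [180.0, 0.1, 89.9]
wrist_force: [1.3, -0.0, -1.1]
opening: 0.0596
grasp_force: 0.0
```

apply_moves --rows '[[[1,0.2,0.2],[0,0,0],0.7],[[1,0.2,0.2],[0,0,0],0.7],[[1,0.2,0.2],[0,0,0],0.7],[[1,0.2,0.2],[0,0,0],0.7]]'

```text
time: 2.6
ee_pos: [0.3415, -0.2123, 0.2838]
tcp_rot: [-180.0, 0.0, 90.0]
wrist_force: [0.3, -0.4, -0.6]
opening: 0.0597
grasp_force: 0.0
```

apply_moves --rows '[[[1,0.2,0.2],[0,0,0],0.7],[[1,0.2,0.2],[0,0,0],0.7],[[1,0.2,0.2],[0,0,0],0.7],[[1,0.2,0.2],[0,0,0],0.7]]'

```text
time: 3.0
ee_pos: [0.3618, -0.1124, 0.2639]
tcp_rot: [-180.0, 0.0, 90.0]
wrist_force: [0.1, -0.5, 0.1]
opening: 0.0596
grasp_force: 0.0
```

apply_moves --rows '[[[1,0.2,0.2],[0,0,0],0.7],[[1,0.2,0.2],[0,0,0],0.7],[[1,0.2,0.2],[0,0,0],0.7],[[1,0.2,0.2],[0,0,0],0.7]]'

```text
time: 3.4
ee_pos: [0.3819, -0.0127, 0.2439]
tcp_rot: [-180.0, 0.0, 90.0]
wrist_force: [0.2, -0.4, 0.5]
opening: 0.0596
grasp_force: 0.0
```

apply_moves --rows '[[[1,0.2,0.2],[0,0,0],0.7],[[1,0.2,0.2],[0,0,0],0.7],[[1,0.2,0.2],[0,0,0],0.7],[[1,0.2,0.2],[0,0,0],0.7]]'

```text
time: 3.8
ee_pos: [0.402, 0.087, 0.2239]
tcp_rot: [-180.0, 0.0, 90.0]
wrist_force: [0.2, -0.3, 1.0]
opening: 0.0596
grasp_force: 0.0
```

apply_moves --rows '[[[0.99,0.07,0],[0,0,0],0.7],[[0.99,0.07,0],[0,0,0],0.7],[[0.99,0.07,0],[0,0,0],0.7],[[0.99,0.07,0],[0,0,0],0.7],[[0.99,0.07,0],[0,0,0],0.7]]'

```text
time: 4.3
ee_pos: [0.409, 0.1851, 0.2243]
tcp_rot: [180.0, 0.0, 89.8]
wrist_force: [-0.3, -0.2, -0.5]
opening: 0.0597
grasp_force: 0.0
```

apply_moves --rows '[[[0.02,0,0.3],[0,0,0],0.7],[[0.02,0,0.6],[0,0,0],0.7],[[0.02,0,0.9],[0,0,0],0.7],[[0.02,0,0.9],[0,0,0],0.7]]'

```text
time: 4.7
ee_pos: [0.4071, 0.1866, 0.1308]
tcp_rot: [-179.7, 0.1, 89.8]
wrist_force: [-0.2, -0.4, 0.3]
opening: 0.0598
grasp_force: 0.0
```

apply_moves --rows '[[[0,0,0.2],[0,0,0],0.7],[[0,0,0.42],[0,0,0],0.7],[[0,0,0.42],[0,0,0],0.7],[[0,0,0.42],[0,0,0],0],[[0,0,0.42],[0,0,0],0],[[0,0,0.42],[0,0,0],0],[[0,0,0.42],[0,0,0],0],[[0,0,0.42],[0,0,0],0],[[0,0,0.42],[0,0,0],0]]'

```text
time: 5.6
ee_pos: [0.4092, 0.1892, 0.094]
tcp_rot: [179.8, -0.0, 90.0]
wrist_force: [-0.1, -2.1, 7.8]
opening: 0.0373
grasp_force: 30.8
```

apply_moves --rows '[[[0,0,-0.3],[0,0,0],0],[[0,0,-0.7],[0,0,0],0],[[0,0,-1],[0,0,0],0],[[0,0,-1],[0,0,0],0]]'

```text
time: 6.0
ee_pos: [0.4099, 0.1899, 0.1972]
tcp_rot: [179.6, -0.2, 90.0]
wrist_force: [0.2, 0.7, -1.3]
opening: 0.0371
grasp_force: 30.7
```

apply_moves --rows '[[[0.25,0.4,0],[0,0,0],0],[[0.45,0.8,0],[0,0,0],0],[[0.45,0.8,0],[0,0,0],0]]'

```text
time: 6.3
ee_pos: [0.4913, 0.2358, 0.1892]
tcp_rot: [-179.9, 0.0, 90.0]
wrist_force: [-0.4, -0.9, -1.2]
opening: 0.0375
grasp_force: 30.7
```

apply_moves --rows '[[[0.25,0.4,0],[0,0,0],0],[[0.46,0.8,0],[0,0,0],0],[[0.46,0.8,0],[0,0,0],0],[[0.46,0.8,0],[0,0,0],0],[[0.46,0.8,0],[0,0,0],0]]'

```text
time: 6.8
ee_pos: [0.5677, 0.2798, 0.1922]
tcp_rot: [-180.0, 0.0, 90.0]
wrist_force: [-0.2, -0.6, -1.1]
opening: 0.0372
grasp_force: 30.9
```

Run:
```python
from workcell import sensors
from meas import *
o=sensors.get_obs(); print({k:o[k] for k in('time','ee_pos','opening')})
a=load('top',True)['p'];b=load('side',True)['p']
cv2.imwrite('pics/c1.png',np.hstack([a[100:300,100:400],b[100:300,100:400]])[:,:,::-1])
```

```text
{'time': 6.8, 'ee_pos': array([0.56765964, 0.27978504, 0.19217186]), 'opening': 0.03720385411538969}
```

View pics/c1.png

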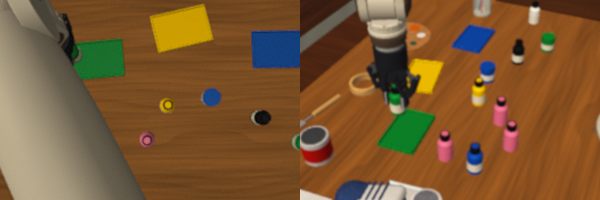

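The side view shows the green bottle upright in the gripper, above the green tray. I'll lower it.

apply_moves --rows '[[[0,0,0.3],[0,0,0],0],[[0,0,0.6],[0,0,0],0],[[0,0,0.8],[0,0,0],0],[[0,0,0.9],[0,0,0],0],[[0,0,0.93],[0,0,0],0],[[0,0,0.93],[0,0,0],0],[[0,0,0.93],[0,0,0],0]]'

```text
time: 7.6
ee_pos: [0.5688, 0.2804, 0.1005]
tcp_rot: [179.9, -0.1, 90.0]
wrist_force: [-0.0, 0.2, -0.5]
opening: 0.0367
grasp_force: 30.9
```

apply_moves --rows '[[[0,0,0.01],[0,0,0],0],[[0,0,0.02],[0,0,0],0],[[0,0,0.03],[0,0,0],0],[[0,0,0.03],[0,0,0],0]]'

```text
time: 8.0
ee_pos: [0.5687, 0.2804, 0.098]
tcp_rot: [179.9, -0.1, 90.0]
wrist_force: [-3.8, -1.1, 10.8]
opening: 0.0365
grasp_force: 32.1
```

apply_moves --rows '[[[0,0,-0.01],[0,0,0],0.7],[[0,0,-0.01],[0,0,0],0.7],[[0,0,-0.01],[0,0,0],0.7],[[0,0,-0.01],[0,0,0],0.7],[[0,0,-0.4],[0,0,0],0.7],[[0,0,-0.8],[0,0,0],0.7],[[0,0,-1],[0,0,0],0.7],[[0,0,-1],[0,0,0],0.7]]'

```text
time: 8.8
ee_pos: [0.5694, 0.2807, 0.1997]
tcp_rot: [179.7, -0.1, 90.0]
wrist_force: [0.4, -0.2, 0.9]
opening: 0.0598
grasp_force: 0.0
```

apply_moves --rows '[[[-0.95,-0.375,-0.1],[0,0,0],0.8],[[-0.95,-0.375,-0.1],[0,0,0],0.8],[[-0.95,-0.375,-0.1],[0,0,0],0.8],[[-0.95,-0.375,-0.1],[0,0,0],0.8]]'

```text
time: 9.2
ee_pos: [0.5306, 0.1843, 0.2054]
tcp_rot: [-180.0, -0.0, 89.9]
wrist_force: [0.8, 0.7, 0.2]
opening: 0.0684
grasp_force: 0.0
```

apply_moves --rows '[[[-0.95,-0.375,0],[0,0,0],0.8],[[-0.95,-0.375,0],[0,0,0],0.8],[[-0.95,-0.375,0],[0,0,0],0.8],[[-0.95,-0.375,0],[0,0,0],0.8]]'

```text
time: 9.6
ee_pos: [0.4937, 0.0902, 0.2055]
tcp_rot: [180.0, -0.0, 89.9]
wrist_force: [-0.5, -0.1, -0.5]
opening: 0.0686
grasp_force: 0.0
```

apply_moves --rows '[[[-0.95,-0.375,0],[0,0,0],0.8],[[-0.95,-0.375,0],[0,0,0],0.8],[[-0.95,-0.375,0],[0,0,0],0.8],[[-0.95,-0.375,0],[0,0,0],0.8]]'

```text
time: 10.0
ee_pos: [0.4566, -0.0045, 0.2058]
tcp_rot: [180.0, -0.0, 90.0]
wrist_force: [0.1, 0.2, 0.2]
opening: 0.068
grasp_force: 0.0
```

apply_moves --rows '[[[-0.95,-0.375,0],[0,0,0],0.8],[[-0.95,-0.375,0],[0,0,0],0.8],[[-0.95,-0.375,0],[0,0,0],0.8],[[-0.95,-0.375,0],[0,0,0],0.8]]'

```text
time: 10.4
ee_pos: [0.4192, -0.0994, 0.2058]
tcp_rot: [180.0, -0.0, 90.0]
wrist_force: [0.2, 0.2, 0.2]
opening: 0.0682
grasp_force: 0.0
```

apply_moves --rows '[[[-0.95,-0.375,0],[0,0,0],0.8],[[-0.95,-0.375,0],[0,0,0],0.8],[[-0.95,-0.375,0],[0,0,0],0.8],[[-0.95,-0.375,0],[0,0,0],0.8]]'

```text
time: 10.8
ee_pos: [0.3818, -0.1944, 0.2057]
tcp_rot: [180.0, -0.0, 90.0]
wrist_force: [-0.7, -0.3, 0.4]
opening: 0.0685
grasp_force: 0.0
```

apply_moves --rows '[[[-0.95,-0.375,0],[0,0,0],0.8],[[-0.95,-0.375,0],[0,0,0],0.8],[[-0.95,-0.375,0],[0,0,0],0.8],[[-0.95,-0.375,0],[0,0,0],0.8],[[-0.95,-0.375,0],[0,0,0],0.8]]'

```text
time: 11.3
ee_pos: [0.3446, -0.2883, 0.2057]
tcp_rot: [-180.0, -0.0, 90.1]
wrist_force: [1.4, -1.0, 0.9]
opening: 0.0686
grasp_force: 0.0
```

```bash
python3 meas.py f | grep -v "TRAY"
```

```text
top green n=256 px=[405.  242.6] ztop=0.056 top z=0.057 xy=[ 0.3381 -0.2918] ext=[0.055 0.043] n=246
top blue n=240 px=[311.4 196.8] ztop=0.056 top z=0.056 xy=[ 0.4641 -0.0562] ext=[0.043 0.045] n=268
top blue n=144 px=[173.4 241.9] ztop=0.082 top z=0.081 xy=[0.3563 0.293 ] ext=[0.019 0.021] n=69
top yellow n=181 px=[266.8 204.9] ztop=0.082 top z=0.081 xy=[0.4453 0.0564] ext=[0.022 0.022] n=76
side green n=132 px=[347.7 138.5] ztop=0.054 top z=0.054 xy=[ 0.3431 -0.2894] ext=[0.043 0.048] n=87
side blue n=713 px=[273.1 138.5] ztop=0.012 top z=0.008 xy=[ 0.5922 -0.2475] ext=[0.068 0.068] n=155
side blue n=160 px=[287.3 167.9] ztop=0.057 top z=0.056 xy=[ 0.4622 -0.0534] ext=[0.044 0.049] n=117
side blue n=44 px=[274.7 245.9] ztop=0.083 top z=0.082 xy=[0.3556 0.2927] ext=[0.023 0.026] n=71
side blue n=161 px=[274.3 257.6] ztop=0.064 top z=0.081 xy=[0.3556 0.2927] ext=[0.023 0.026] n=74
side yellow n=26 px=[278.6 180.1] ztop=0.083 top z=0.082 xy=[0.4448 0.055 ] ext=[0.024 0.025] n=42
side yellow n=153 px=[278.3 190.7] ztop=0.064 top z=0.081 xy=[0.4448 0.055 ] ext=[0.024 0.025] n=44
side yellow n=29 px=[277.4 204.3] ztop=0.010 top z=0.054 xy=[0.4419 0.0648] ext=[0.03  0.021] n=36
side yellow n=14 px=[200.9 209.4] ztop=0.084 top z=0.013 xy=[0.6075 0.1835] ext=[0.037 0.029] n=49
```

apply_moves --rows '[[[-0.01,0,0.3],[0,0,0],0.8],[[-0.01,0,0.6],[0,0,0],0.8],[[-0.01,0,0.9],[0,0,0],0.8],[[-0.01,0,0.9],[0,0,0],0.8]]'

```text
time: 11.8
ee_pos: [0.3425, -0.2885, 0.1125]
tcp_rot: [-179.8, -0.2, 90.1]
wrist_force: [-0.9, -0.2, 0.4]
opening: 0.0682
grasp_force: 0.0
```

apply_moves --rows '[[[0,0,0.16],[0,0,0],0.8],[[0,0,0.16],[0,0,0],0.8],[[0,0,0.16],[0,0,0],0.8],[[0,0,0.16],[0,0,0],0],[[0,0,0.16],[0,0,0],0],[[0,0,0.16],[0,0,0],0],[[0,0,0.16],[0,0,0],0],[[0,0,0.16],[0,0,0],0],[[0,0,0.16],[0,0,0],0]]'

```text
time: 12.7
ee_pos: [0.3438, -0.2911, 0.1013]
tcp_rot: [179.9, 0.1, 90.0]
wrist_force: [-0.7, 1.6, 5.6]
opening: 0.0452
grasp_force: 30.0
```

apply_moves --rows '[[[0,0,-0.2],[0,0,0],0],[[0,0,-0.6],[0,0,0],0],[[0,0,-1],[0,0,0],0],[[0,0,-1],[0,0,0],0],[[0,0,-1],[0,0,0],0]]'

```text
time: 13.2
ee_pos: [0.3437, -0.2912, 0.201]
tcp_rot: [179.9, 0.1, 90.0]
wrist_force: [-0.3, -1.0, -1.1]
opening: 0.045
grasp_force: 31.2
```

Run:
```python
from workcell import sensors
from meas import *
a=load('top',True)['p'];b=load('side',True)['p']
cv2.imwrite('pics/c2.png',np.hstack([a[100:300,130:430],b[100:300,100:400]])[:,:,::-1])
```

```text
(no output)
```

View pics/c2.png

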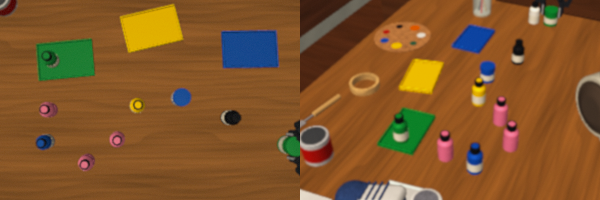

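Green bottle stands in the left half of its tray at crop (49,58); the jar is in the gripper.

apply_moves --rows '[[[0.4,0.19,-0.1],[0,0,0],0],[[0.835,0.382,-0.1],[0,0,0],0],[[0.835,0.382,-0.1],[0,0,0],0],[[0.835,0.382,-0.1],[0,0,0],0]]'

```text
time: 13.7
ee_pos: [0.3816, -0.2063, 0.2088]
tcp_rot: [-179.9, -0.0, 90.2]
wrist_force: [0.3, -0.7, -0.4]
opening: 0.0446
grasp_force: 31.2
```

apply_moves --rows '[[[0.835,0.382,0],[0,0,0],0],[[0.835,0.382,0],[0,0,0],0],[[0.835,0.382,0],[0,0,0],0]]'

```text
time: 14.0
ee_pos: [0.4204, -0.1217, 0.209]
tcp_rot: [-179.9, -0.1, 90.1]
wrist_force: [0.2, -0.8, -1.1]
opening: 0.0449
grasp_force: 31.2
```

apply_moves --rows '[[[0.835,0.382,0],[0,0,0],0],[[0.835,0.382,0],[0,0,0],0],[[0.835,0.382,0],[0,0,0],0]]'

```text
time: 14.3
ee_pos: [0.4589, -0.0385, 0.2089]
tcp_rot: [-179.9, -0.0, 90.1]
wrist_force: [-1.1, -0.4, -1.5]
opening: 0.0449
grasp_force: 31.3
```

apply_moves --rows '[[[0.835,0.382,0],[0,0,0],0],[[0.835,0.382,0],[0,0,0],0],[[0.835,0.382,0],[0,0,0],0]]'

```text
time: 14.6
ee_pos: [0.4972, 0.0447, 0.2087]
tcp_rot: [-179.9, -0.0, 90.1]
wrist_force: [0.0, -0.4, -1.3]
opening: 0.0449
grasp_force: 31.4
```

apply_moves --rows '[[[0.835,0.382,0],[0,0,0],0],[[0.835,0.382,0],[0,0,0],0],[[0.835,0.382,0],[0,0,0],0]]'

```text
time: 14.9
ee_pos: [0.5356, 0.1279, 0.2085]
tcp_rot: [-179.9, -0.0, 90.1]
wrist_force: [-0.1, -0.8, -0.9]
opening: 0.045
grasp_force: 31.4
```

apply_moves --rows '[[[0.5,0.25,0],[0,0,0],0],[[0.835,0.382,0],[0,0,0],0],[[0.835,0.382,0],[0,0,0],0],[[0.835,0.382,0],[0,0,0],0],[[0.835,0.382,0],[0,0,0],0]]'

```text
time: 15.4
ee_pos: [0.5725, 0.2081, 0.2097]
tcp_rot: [-180.0, 0.0, 89.9]
wrist_force: [-0.8, -0.1, -0.5]
opening: 0.0455
grasp_force: 31.5
```

apply_moves --rows '[[[0,0,0.3],[0,0,0],0],[[0,0,0.6],[0,0,0],0],[[0,0,0.85],[0,0,0],0],[[0,0,0.97],[0,0,0],0],[[0,0,0.97],[0,0,0],0],[[0,0,0.97],[0,0,0],0]]'

```text
time: 16.0
ee_pos: [0.5729, 0.2096, 0.1142]
tcp_rot: [179.9, -0.0, 90.0]
wrist_force: [-0.0, -0.5, -0.5]
opening: 0.0446
grasp_force: 31.5
```

apply_moves --rows '[[[0,0,0.02],[0,0,0],0],[[0,0,0.04],[0,0,0],0],[[0,0,0.06],[0,0,0],0],[[0,0,0.07],[0,0,0],0],[[0,0,0.07],[0,0,0],0]]'

```text
time: 16.5
ee_pos: [0.5724, 0.2102, 0.1057]
tcp_rot: [-180.0, 0.0, 90.0]
wrist_force: [-0.4, 0.5, -0.9]
opening: 0.0451
grasp_force: 31.5
```

apply_moves --rows '[[[0,0,0.01],[0,0,0],0],[[0,0,0.02],[0,0,0],0],[[0,0,0.02],[0,0,0],0],[[0,0,0.01],[0,0,0],0.8],[[0,0,0.0],[0,0,0],0.8],[[0,0,0],[0,0,0],0.8],[[0,0,0],[0,0,0],0.8],[[0,0,-0.4],[0,0,0],0.8],[[0,0,-0.8],[0,0,0],0.8],[[0,0,-1],[0,0,0],0.8],[[0,0,-1],[0,0,0],0.8]]'

```text
time: 17.6
ee_pos: [0.5736, 0.2106, 0.2096]
tcp_rot: [179.7, -0.1, 90.0]
wrist_force: [-0.2, -0.2, 0.0]
opening: 0.0681
grasp_force: 0.0
```

apply_moves --rows '[[[0.275,-0.72,0],[0,0,0],0.65],[[0.275,-0.72,0],[0,0,0],0.65],[[0.275,-0.72,0],[0,0,0],0.65]]'

```text
time: 17.9
ee_pos: [0.498, 0.2385, 0.2049]
tcp_rot: [-179.9, 0.0, 90.1]
wrist_force: [1.3, 0.2, 0.2]
opening: 0.0553
grasp_force: 0.0
```

apply_moves --rows '[[[0.275,-0.72,0],[0,0,0],0.65],[[0.275,-0.72,0],[0,0,0],0.65],[[0.275,-0.72,0],[0,0,0],0.65]]'

```text
time: 18.2
ee_pos: [0.4265, 0.2658, 0.2052]
tcp_rot: [-179.9, 0.0, 90.1]
wrist_force: [0.3, -0.2, -0.8]
opening: 0.0557
grasp_force: 0.0
```

apply_moves --rows '[[[0.275,-0.72,0],[0,0,0],0.65],[[0.275,-0.72,0],[0,0,0],0.65],[[0.275,-0.72,0],[0,0,0],0.65],[[0.275,-0.72,0],[0,0,0],0.65],[[0.275,-0.72,0],[0,0,0],0.65]]'

```text
time: 18.7
ee_pos: [0.3575, 0.2925, 0.2055]
tcp_rot: [180.0, 0.0, 90.0]
wrist_force: [-0.5, 0.2, 0.4]
opening: 0.0555
grasp_force: 0.0
```

apply_moves --rows '[[[0,-0.01,0.3],[0,0,0],0.65],[[0,-0.01,0.6],[0,0,0],0.65],[[0,-0.01,0.8],[0,0,0],0.65],[[0,-0.01,0.8],[0,0,0],0.65]]'

```text
time: 19.1
ee_pos: [0.3553, 0.2913, 0.1229]
tcp_rot: [-179.8, 0.2, 89.9]
wrist_force: [0.7, 0.6, -0.1]
opening: 0.0558
grasp_force: 0.0
```

apply_moves --rows '[[[0,0,0.2],[0,0,0],0.65],[[0,0,0.33],[0,0,0],0.65],[[0,0,0.33],[0,0,0],0.65],[[0,0,0.33],[0,0,0],0],[[0,0,0.33],[0,0,0],0],[[0,0,0.33],[0,0,0],0],[[0,0,0.33],[0,0,0],0],[[0,0,0.33],[0,0,0],0],[[0,0,0.33],[0,0,0],0]]'

```text
time: 20.0
ee_pos: [0.356, 0.293, 0.0939]
tcp_rot: [179.9, -0.1, 90.0]
wrist_force: [0.6, -0.3, 6.6]
opening: 0.0369
grasp_force: 30.8
```

apply_moves --rows '[[[0,0,-0.2],[0,0,0],0],[[0,0,-0.6],[0,0,0],0],[[0,0,-1],[0,0,0],0],[[0,0,-1],[0,0,0],0],[[0,0,-1],[0,0,0],0]]'

```text
time: 20.5
ee_pos: [0.3558, 0.293, 0.1935]
tcp_rot: [179.9, -0.1, 90.0]
wrist_force: [-1.0, 0.0, -1.3]
opening: 0.0371
grasp_force: 30.4
```

Run:
```python
from workcell import sensors
from meas import *
b=load('side',True)['p']
cv2.imwrite('pics/c3.png',cv2.resize(b[100:350,100:400,::-1],None,fx=2,fy=2))
```

```text
(no output)
```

View pics/c3.png

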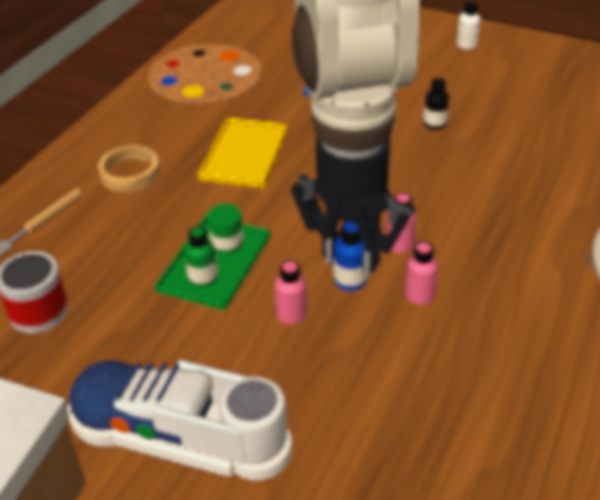

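The green bottle (200,257) and green jar (223,228) both stand in the green tray, and the blue bottle is held upright. On to the blue tray.

apply_moves --rows '[[[-0.4,0.16,-0.1],[0,0,0],0],[[-0.96,0.39,-0.1],[0,0,0],0],[[-0.96,0.39,-0.1],[0,0,0],0],[[-0.96,0.39,-0.1],[0,0,0],0]]'

```text
time: 20.95
ee_pos: [0.3946, 0.1952, 0.2015]
tcp_rot: [-179.9, 0.1, 89.8]
wrist_force: [-0.4, -0.1, -1.1]
opening: 0.0375
grasp_force: 30.4
```

apply_moves --rows '[[[-0.96,0.39,0],[0,0,0],0],[[-0.96,0.39,0],[0,0,0],0],[[-0.96,0.39,0],[0,0,0],0]]'

```text
time: 21.25
ee_pos: [0.4343, 0.098, 0.2018]
tcp_rot: [-179.9, 0.1, 89.8]
wrist_force: [0.5, 1.1, -0.8]
opening: 0.0372
grasp_force: 30.4
```

apply_moves --rows '[[[-0.96,0.39,0],[0,0,0],0],[[-0.96,0.39,0],[0,0,0],0],[[-0.96,0.39,0],[0,0,0],0]]'

```text
time: 21.55
ee_pos: [0.4735, 0.0021, 0.2017]
tcp_rot: [-179.9, 0.0, 89.8]
wrist_force: [-0.9, 1.6, -0.7]
opening: 0.0372
grasp_force: 30.5
```

apply_moves --rows '[[[-0.96,0.39,0],[0,0,0],0],[[-0.96,0.39,0],[0,0,0],0],[[-0.96,0.39,0],[0,0,0],0]]'

```text
time: 21.85
ee_pos: [0.5127, -0.0936, 0.2014]
tcp_rot: [-179.9, 0.0, 89.9]
wrist_force: [-1.5, 0.9, -0.8]
opening: 0.037
grasp_force: 30.6
```

apply_moves --rows '[[[-0.96,0.39,0],[0,0,0],0],[[-0.96,0.39,0],[0,0,0],0],[[-0.96,0.39,0],[0,0,0],0]]'

```text
time: 22.15
ee_pos: [0.5519, -0.1894, 0.2009]
tcp_rot: [-179.9, -0.0, 89.9]
wrist_force: [-1.4, 1.2, -1.3]
opening: 0.0369
grasp_force: 30.7
```

apply_moves --rows '[[[-0.5,0.2,0],[0,0,0],0],[[-0.96,0.39,0],[0,0,0],0],[[-0.96,0.39,0],[0,0,0],0],[[-0.96,0.39,0],[0,0,0],0],[[-0.96,0.39,0],[0,0,0],0],[[-0.96,0.39,0],[0,0,0],0]]'

```text
time: 22.75
ee_pos: [0.5896, -0.2815, 0.2033]
tcp_rot: [180.0, -0.0, 90.1]
wrist_force: [0.4, 0.5, -1.0]
opening: 0.0369
grasp_force: 30.8
```

apply_moves --rows '[[[0,0,0.3],[0,0,0],0],[[0,0,0.6],[0,0,0],0],[[0,0,0.85],[0,0,0],0],[[0,0,0.95],[0,0,0],0],[[0,0,0.95],[0,0,0],0],[[0,0,0.95],[0,0,0],0]]'

```text
time: 23.35
ee_pos: [0.59, -0.283, 0.1095]
tcp_rot: [179.9, 0.0, 90.0]
wrist_force: [0.3, 0.1, -0.1]
opening: 0.0367
grasp_force: 30.8
```

apply_moves --rows '[[[0,0,0.02],[0,0,0],0],[[0,0,0.04],[0,0,0],0],[[0,0,0.06],[0,0,0],0],[[0,0,0.08],[0,0,0],0],[[0,0,0.08],[0,0,0],0]]'

```text
time: 23.85
ee_pos: [0.5894, -0.2833, 0.0995]
tcp_rot: [-180.0, -0.0, 90.0]
wrist_force: [-0.0, 0.3, -0.3]
opening: 0.0369
grasp_force: 30.8
```

apply_moves --rows '[[[0,0,0.01],[0,0,0],0],[[0,0,0.02],[0,0,0],0],[[0,0,0.02],[0,0,0],0],[[0,0,0.01],[0,0,0],0.7],[[0,0,0.0],[0,0,0],0.7],[[0,0,0],[0,0,0],0.7],[[0,0,0],[0,0,0],0.7],[[0,0,-0.4],[0,0,0],0.7],[[0,0,-0.8],[0,0,0],0.7],[[0,0,-1],[0,0,0],0.7],[[0,0,-1],[0,0,0],0.7]]'

```text
time: 24.95
ee_pos: [0.5906, -0.2838, 0.204]
tcp_rot: [179.7, 0.1, 90.0]
wrist_force: [-0.1, 0.2, 0.4]
opening: 0.0596
grasp_force: 0.0
```

apply_moves --rows '[[[0.76,-0.42,0],[0,0,0],0.8],[[0.76,-0.42,0],[0,0,0],0.8],[[0.76,-0.42,0],[0,0,0],0.8]]'

```text
time: 25.25
ee_pos: [0.5456, -0.2043, 0.1988]
tcp_rot: [-179.9, -0.1, 90.1]
wrist_force: [1.1, -0.5, 0.2]
opening: 0.0683
grasp_force: 0.0
```

apply_moves --rows '[[[0.76,-0.42,0],[0,0,0],0.8],[[0.76,-0.42,0],[0,0,0],0.8],[[0.76,-0.42,0],[0,0,0],0.8]]'

```text
time: 25.55
ee_pos: [0.5039, -0.1288, 0.1992]
tcp_rot: [-179.9, -0.1, 90.1]
wrist_force: [0.8, -0.1, -0.1]
opening: 0.0685
grasp_force: 0.0
```

apply_moves --rows '[[[0.76,-0.42,0],[0,0,0],0.8],[[0.76,-0.42,0],[0,0,0],0.8],[[0.76,-0.42,0],[0,0,0],0.8],[[0.76,-0.42,0],[0,0,0],0.8],[[0.76,-0.42,0],[0,0,0],0.8]]'

```text
time: 26.05
ee_pos: [0.4641, -0.056, 0.1996]
tcp_rot: [-180.0, 0.0, 90.0]
wrist_force: [0.4, 0.2, 0.4]
opening: 0.068
grasp_force: 0.0
```

apply_moves --rows '[[[0,0,0.3],[0,0,0],0.8],[[0,0,0.6],[0,0,0],0.8],[[0,0,0.85],[0,0,0],0.8],[[0,0,0.99],[0,0,0],0.8],[[0,0,0.99],[0,0,0],0.8],[[0,0,0.99],[0,0,0],0.8],[[0,0,0.99],[0,0,0],0],[[0,0,0.99],[0,0,0],0],[[0,0,0.99],[0,0,0],0],[[0,0,0.99],[0,0,0],0],[[0,0,0.99],[0,0,0],0],[[0,0,0.99],[0,0,0],0]]'

```text
time: 27.25
ee_pos: [0.4643, -0.0555, 0.1024]
tcp_rot: [179.9, 0.0, 90.0]
wrist_force: [-1.0, -0.7, 6.0]
opening: 0.045
grasp_force: 30.3
```

apply_moves --rows '[[[0,0,-0.2],[0,0,0],0],[[0,0,-0.6],[0,0,0],0],[[0,0,-1],[0,0,0],0],[[0,0,-1],[0,0,0],0],[[0,0,-1],[0,0,0],0]]'

```text
time: 27.75
ee_pos: [0.464, -0.0553, 0.2019]
tcp_rot: [179.9, 0.0, 90.0]
wrist_force: [0.9, -0.3, -1.9]
opening: 0.0447
grasp_force: 31.1
```

apply_moves --rows '[[[-0.4,0.32,-0.1],[0,0,0],0],[[-0.785,0.63,-0.1],[0,0,0],0],[[-0.785,0.63,-0.1],[0,0,0],0],[[-0.785,0.63,-0.1],[0,0,0],0]]'

```text
time: 28.15
ee_pos: [0.5263, -0.1344, 0.2087]
tcp_rot: [-179.8, -0.1, 89.9]
wrist_force: [-0.4, 1.0, -1.4]
opening: 0.0445
grasp_force: 31.3
```

apply_moves --rows '[[[-0.4,0.32,0],[0,0,0],0],[[-0.785,0.63,0],[0,0,0],0],[[-0.785,0.63,0],[0,0,0],0],[[-0.785,0.63,0],[0,0,0],0],[[-0.785,0.63,0],[0,0,0],0],[[-0.785,0.63,0],[0,0,0],0]]'

```text
time: 28.75
ee_pos: [0.5889, -0.2111, 0.2118]
tcp_rot: [180.0, 0.0, 90.1]
wrist_force: [0.2, 0.2, -0.4]
opening: 0.0452
grasp_force: 31.5
```

Run:
```python
from workcell import sensors
from meas import *
b=load('side',True)['p']
cv2.imwrite('pics/c4.png',cv2.resize(b[80:280,150:400,::-1],None,fx=2,fy=2))
```

```text
(no output)
```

View pics/c4.png

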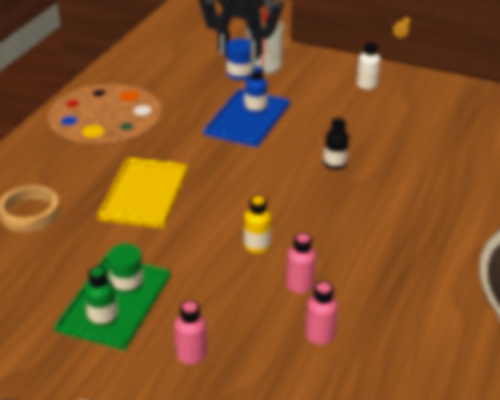

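The blue bottle stands in the blue tray at (256,90), and the blue jar hangs above it at (240,58). I'll lower it.

apply_moves --rows '[[[0,0,0.3],[0,0,0],0],[[0,0,0.6],[0,0,0],0],[[0,0,0.85],[0,0,0],0],[[0,0,0.95],[0,0,0],0],[[0,0,0.97],[0,0,0],0],[[0,0,0.99],[0,0,0],0],[[0,0,1],[0,0,0],0],[[0,0,1],[0,0,0],0]]'

```text
time: 29.6
ee_pos: [0.59, -0.2124, 0.112]
tcp_rot: [179.9, 0.0, 90.0]
wrist_force: [-0.3, -0.1, -0.0]
opening: 0.0449
grasp_force: 31.5
```

apply_moves --rows '[[[0,0,0.02],[0,0,0],0],[[0,0,0.04],[0,0,0],0],[[0,0,0.05],[0,0,0],0],[[0,0,0.05],[0,0,0],0]]'

```text
time: 30.0
ee_pos: [0.5896, -0.2124, 0.1065]
tcp_rot: [180.0, 0.0, 90.0]
wrist_force: [-1.4, 0.0, 4.7]
opening: 0.0447
grasp_force: 31.8
```

apply_moves --rows '[[[0,0,0],[0,0,0],0.8],[[0,0,0.0],[0,0,0],0.8],[[0,0,-0.01],[0,0,0],0.8],[[0,0,-0.01],[0,0,0],0.8],[[0,0,-0.4],[0,0,0],0.8],[[0,0,-0.8],[0,0,0],0.8],[[0,0,-1],[0,0,0],0.8],[[0,0,-1],[0,0,0],0.8]]'

```text
time: 30.8
ee_pos: [0.5906, -0.2127, 0.2098]
tcp_rot: [179.7, 0.1, 90.0]
wrist_force: [-1.0, 1.1, 0.8]
opening: 0.0684
grasp_force: 0.0
```

apply_moves --rows '[[[0.897,-0.48,0],[0,0,0],0.7],[[0.897,-0.48,0],[0,0,0],0.7],[[0.897,-0.48,0],[0,0,0],0.7]]'

```text
time: 31.1
ee_pos: [0.539, -0.1191, 0.2046]
tcp_rot: [-179.8, -0.1, 90.2]
wrist_force: [1.2, -0.1, 0.2]
opening: 0.0601
grasp_force: 0.0
```

apply_moves --rows '[[[0.897,-0.48,0],[0,0,0],0.7],[[0.897,-0.48,0],[0,0,0],0.7],[[0.897,-0.48,0],[0,0,0],0.7]]'

```text
time: 31.4
ee_pos: [0.4914, -0.0298, 0.2052]
tcp_rot: [-179.9, -0.1, 90.2]
wrist_force: [1.3, -0.1, 1.0]
opening: 0.0597
grasp_force: 0.0
```

apply_moves --rows '[[[0.897,-0.48,0],[0,0,0],0.7],[[0.897,-0.48,0],[0,0,0],0.7],[[0.897,-0.48,0],[0,0,0],0.7],[[0.897,-0.48,0],[0,0,0],0.7],[[0.897,-0.48,0],[0,0,0],0.7],[[0.897,-0.48,0],[0,0,0],0.7]]'

```text
time: 32.0
ee_pos: [0.4461, 0.0557, 0.2055]
tcp_rot: [-180.0, 0.0, 89.9]
wrist_force: [0.5, -0.3, 0.3]
opening: 0.06
grasp_force: 0.0
```

apply_moves --rows '[[[0,-0.01,0.3],[0,0,0],0.7],[[0,-0.01,0.6],[0,0,0],0.7],[[0,-0.01,0.8],[0,0,0],0.7],[[0,-0.01,0.8],[0,0,0],0.7]]'

```text
time: 32.4
ee_pos: [0.4435, 0.0556, 0.1231]
tcp_rot: [-179.7, 0.0, 89.9]
wrist_force: [-1.1, 0.1, -0.9]
opening: 0.0597
grasp_force: 0.0
```

apply_moves --rows '[[[0,0,0.2],[0,0,0],0.7],[[0,0,0.33],[0,0,0],0.7],[[0,0,0.33],[0,0,0],0.7],[[0,0,0.33],[0,0,0],0],[[0,0,0.33],[0,0,0],0],[[0,0,0.33],[0,0,0],0],[[0,0,0.33],[0,0,0],0],[[0,0,0.33],[0,0,0],0],[[0,0,0.33],[0,0,0],0]]'

```text
time: 33.3
ee_pos: [0.4451, 0.0568, 0.0941]
tcp_rot: [179.9, -0.0, 90.0]
wrist_force: [0.2, -0.9, 6.2]
opening: 0.0372
grasp_force: 30.7
```

apply_moves --rows '[[[0,0,-0.2],[0,0,0],0],[[0,0,-0.6],[0,0,0],0],[[0,0,-1],[0,0,0],0],[[0,0,-1],[0,0,0],0],[[0,0,-1],[0,0,0],0]]'

```text
time: 33.8
ee_pos: [0.445, 0.0569, 0.1937]
tcp_rot: [179.9, -0.0, 90.0]
wrist_force: [0.3, 0.5, -2.9]
opening: 0.0371
grasp_force: 30.5
```

apply_moves --rows '[[[-0.1,0.4,0],[0,0,0],0],[[-0.2,1,0],[0,0,0],0],[[-0.2,1,0],[0,0,0],0],[[-0.2,1,0],[0,0,0],0]]'

```text
time: 34.2
ee_pos: [0.545, 0.0365, 0.1903]
tcp_rot: [-179.8, 0.0, 90.0]
wrist_force: [-1.1, -0.1, -0.5]
opening: 0.0373
grasp_force: 30.7
```

apply_moves --rows '[[[-0.1,0.4,0],[0,0,0],0],[[-0.2,1,0],[0,0,0],0],[[-0.2,1,0],[0,0,0],0],[[-0.2,1,0],[0,0,0],0],[[-0.2,1,0],[0,0,0],0],[[-0.2,1,0],[0,0,0],0]]'

```text
time: 34.8
ee_pos: [0.6432, 0.0171, 0.1935]
tcp_rot: [180.0, -0.0, 90.0]
wrist_force: [-0.8, -0.9, -1.2]
opening: 0.037
grasp_force: 30.9
```

apply_moves --rows '[[[0,0.06,0.3],[0,0,0],0],[[0,0.06,0.6],[0,0,0],0],[[0,0.06,0.8],[0,0,0],0],[[0,0.06,0.88],[0,0,0],0],[[0,0.06,0.9],[0,0,0],0],[[0,0.06,0.9],[0,0,0],0]]'

```text
time: 35.4
ee_pos: [0.6506, 0.0169, 0.1042]
tcp_rot: [179.9, -0.0, 90.0]
wrist_force: [-0.7, 0.5, 0.2]
opening: 0.037
grasp_force: 30.9
```

apply_moves --rows '[[[0,0,0.02],[0,0,0],0],[[0,0,0.04],[0,0,0],0],[[0,0,0.05],[0,0,0],0],[[0,0,0.05],[0,0,0],0]]'

```text
time: 35.8
ee_pos: [0.6507, 0.0168, 0.0981]
tcp_rot: [180.0, -0.0, 90.0]
wrist_force: [-0.2, -0.1, -0.4]
opening: 0.037
grasp_force: 31.0
```

apply_moves --rows '[[[0,0,0.01],[0,0,0],0],[[0,0,0.02],[0,0,0],0],[[0,0,0.02],[0,0,0],0],[[0,0,0.01],[0,0,0],0.7],[[0,0,0],[0,0,0],0.7],[[0,0,0],[0,0,0],0.7],[[0,0,0],[0,0,0],0.7],[[0,0,-0.4],[0,0,0],0.7],[[0,0,-0.8],[0,0,0],0.7],[[0,0,-1],[0,0,0],0.7],[[0,0,-1],[0,0,0],0.7]]'

```text
time: 36.9
ee_pos: [0.6517, 0.0168, 0.2017]
tcp_rot: [179.7, -0.0, 90.0]
wrist_force: [-0.3, -0.2, 0.4]
opening: 0.0599
grasp_force: 0.0
```

apply_moves --rows '[[[-0.3,-1,-0.8],[0,0,0],0.7],[[-0.3,-1,-0.8],[0,0,0],0.7],[[-0.3,-1,-0.8],[0,0,0],0.7],[[-0.3,-1,-0.8],[0,0,0],0.7]]'

```text
time: 37.3
ee_pos: [0.549, -0.0139, 0.2807]
tcp_rot: [179.8, 0.0, 89.9]
wrist_force: [0.6, -0.4, 0.3]
opening: 0.0594
grasp_force: 0.0
```

apply_moves --rows '[[[-0.6,-1,-0.5],[0,0,0],0.7],[[-0.6,-1,-0.5],[0,0,0],0.7],[[-0.6,-1,-0.5],[0,0,0],0.7],[[-0.6,-1,-0.5],[0,0,0],0.7],[[-0.6,-1,-0.5],[0,0,0],0.7],[[-0.6,-1,-0.5],[0,0,0],0.7]]'

```text
time: 37.9
ee_pos: [0.4513, -0.0729, 0.3262]
tcp_rot: [-179.9, -0.0, 90.0]
wrist_force: [0.5, 0.9, -0.6]
opening: 0.0598
grasp_force: 0.0
```

Run:
```python
from meas import *
a=load('top',True)['p'];b=load('side',True)['p']
cv2.imwrite('pics/e.png',cv2.resize(np.hstack([a[70:290,60:430],b[70:370,90:400][:220]])[:,:,::-1],None,fx=1.15,fy=1.15))
cv2.imwrite('pics/e2.png',cv2.resize(b[:,:,::-1],(768,576)))
```

```text
(no output)
```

View pics/e.png

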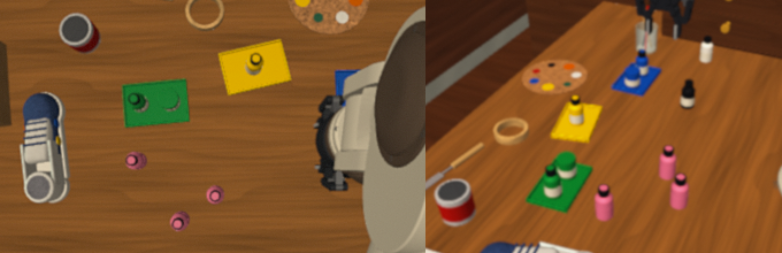

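View pics/e2.png

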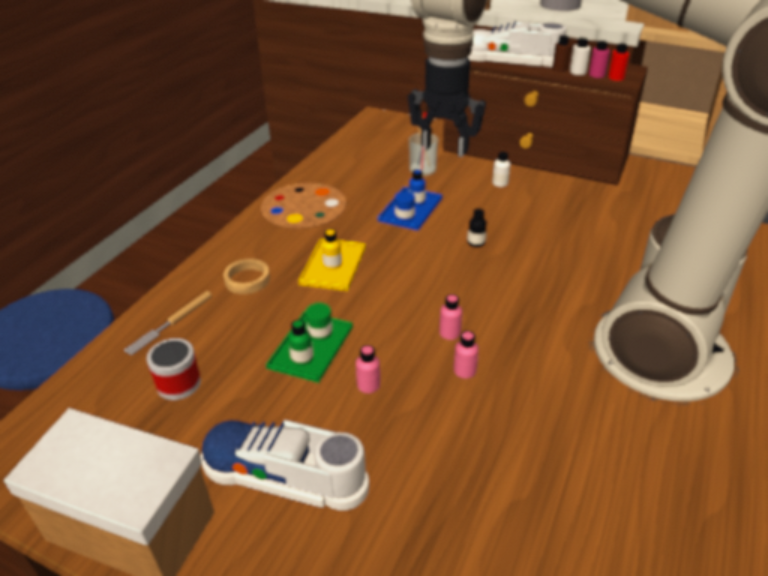

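All five paints stand upright in their own trays in the side view: green (300,340) and (318,320), yellow (331,250), blue (404,205) and (417,188). The black bottle (477,230), the shoe and the three pink bottles have not moved.

```bash
python3 -c "
from workcell import bot; print(bot.job_done())"
```

```text
the job is handed in; nothing more can be done
None
```

The job is handed in: all five paints stand upright in the trays of their own colour, and the black bottle and shoe were not moved (about 38 s of the 120 s used).

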